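# Lay the stepped laser-tube spacer in its cradle the right way round

### The arm

A 7-joint arm with a two-finger parallel gripper is mounted at the origin on the work surface. World frame = base frame: x ahead of the robot, y to its left, z up, the work surface at z = 0. Lengths are in m, angles in rad, forces in N, time in s.
With the tool pointing down it reaches from about 0.425 to 0.875 m from the base axis. Payload 4.7 kg.
Tool frame: the origin (TCP) lies midway between the tips of the shut fingers; the grasp point (between the pads) lies 19 mm behind it; z points along the fingers, y is the direction in which the jaws open and shut (so a half turn about z gives the same grasp; the last joint's range is limited). The gripper opens to 87 mm and grips with 3 to 60 N. Pads are 19 mm wide; open, the fingers measure 117 mm over their backs; the gripper's body (75 mm by 190 mm) begins 51 mm behind the grasp point.
Start: joints at [1.24, 0.321, -0.07, 1.45, 0.023, 1.371, -0.057], TCP at [0.22, -0.612, 0.201] pointing down, gripper open.
Joint ranges: [-2.86, 2.86], [-0.3, 2.09], [-1.38, 1.24], [0.06, 2.45], [-1.56, 4.7], [0.09, 2.05], [-2.69, 2.69]. Speed limits (rad/s): [2.57, 2.57, 3.14, 3.14, 3.14, 3.14, 3.14].

### API

Orientations are given as a rotation vector (axis times angle).
In Python, from bench import ctrl, optics gives the robot as it stands. The module is installed in compiled form; this text tells all that it offers.
- The arm moves only by the tool step_arm, never from a script. Its argument "deltas" is a list of rows, each a list of 7 numbers: the turn, a rotation vector about the tool's x, y, z in degrees, then the shift along the tool's x, y, z in mm, then the finger opening in mm, from 0 to 87. A call has exactly 8 rows; each row is the pose to reach, as a shift and turn from the pose commanded when the call began, along the tool's axes at that moment; what a row does not reach only later rows make up. A row lasts 1/8 s, in which the tool goes at most 62.5 mm and 10.7 degrees, less where a joint would pass 70% of its speed; a pose out of reach is approached as far as the arm can. A call with a gripper value outside its range is refused whole. The fingers move at their own pace and stop on an object; "newtons" is the grip in N (left out, the last holds). Time passes only in rows, so rows that repeat a pose let the fingers close, or fill a call up. It gives the time, the measured TCP pose, the force and the opening at its end, in the units of the state.
- ctrl.get_state(): the state, without advancing time (a new reading comes with each control period).
- optics.get_image(name): name is "scene" or "side" or "wrist"; returns the picture (480x640x3 uint8, red, green, blue); there is no depth.
- optics.get_calibration(name): a dict with "K" (3x3 intrinsics, pixels), "R" (3x3) and "t" (3): a world point X has camera coordinates R X + t. Camera axes: x right, y down, z forward; pixel columns grow to the right and rows downward; lengths in m; the calibration is good to about 2 mm. The wrist camera is an equidistant fisheye: a pixel r from the principal point sees the ray r / f radians off the axis. A picture is of the moment at which its call begins: read the wrist's pose just before it. get_calibration takes no time and is no camera call; for the wrist camera it gives the pose at the moment of the call.
- ctrl.close_job(): hands the job in, once; it reports no verdict.
The state is a dict: "time": time; "joint_positions": joint angles; "qd": joint speeds; "joint_torque": joint torques, N m; "position": TCP position; "tool_rot": TCP orientation; "ft_force": force on the tool from outside, world axes, zero at the start; "torque": the same for the moment, N m; "grip_width": opening from 0.0 (shut) to 1.0 (fully open).
Only numpy, scipy, OpenCV 4.12 (cv2) and the standard library are available. Lean on these libraries where they do the work, as an engineer would, in place of code of your own. Each camera call takes 0.05 s, during which the arm holds its last target.

### The job

Take the black spacer lying on the orange rests, but first feel one of its ends with the fingers, while it lies there, to find out which end is stepped down. Then lay it centred in the saddle cradle, setting it down rather than dropping it, with the stepped end on the blue saddle so that it lies level, and let go. Leave the spacer on the grey rests alone.

Things in the scene. Friction and masses are not known exactly. Their poses are not given: they have to be found in the camera images.
- spacer_a: Black spacer tube lying on its side, 136 mm long, about 0.45 kg. Origin at mid-length on its axis, x along it. 40 mm diameter, but the last 30 mm at ONE end is stepped to 32 mm; ends otherwise alike. Whether that is its +x or -x end is not told (it differs from the look-alike's): feel it, e.g. pinch 53 mm from the middle; pressing there over 8 N from above may tip it. 
- spacer_b: Look-alike of spacer_a, same sizes and axes, its step at the other end of its own x axis (again, which is not told). One of the two lies on the orange rests, the other on the grey rests, parallel, axes 110 mm apart; which is where varies.
- orange_rest (a point): Middle of the orange rests on a white tray 8 mm thick; lies on the axis of the spacer there, 45 mm above the table, x along it. Rests: two 8 mm thick V saddles, 48 mm wide, at 30 mm either side of the middle; 52 mm between them is free for fingers, and the spacer's ends overhang freely. Take the spacer whose origin is at this point. The grey rests are 110 mm to its -y.
- cradle_axis (a point): Middle of the fixed cradle: a well laid spacer's origin comes here, 75 mm above the table; x runs along it to the blue saddle. Base 10 mm thick; two open V saddles, 8 mm thick, 48 mm wide, 53 mm either side of here: the taller blue one (+x) fits the 32 mm end, the aluminium one (-x) the 40 mm end. The wrong way round the spacer slopes 6 degrees. 98 mm free between them.
Things that resemble listed ones, but are neither listed nor needed, are in the scene too. Leave any turquoise or yellow look-alike of the spacer_b alone.

How it is judged:
On the way, in this order (a step that is already met when the one before it is completed fails the run):
1. an end of the spacer on the orange rests is felt there: fingers touch it (over 0.5 N) with the grasp point over 30 mm from its middle along it, while within 30 mm of its place (((contact force between the fingers and spacer_a above 0.5 N and horizontal distance between spacer_a and orange_rest below 0.03 m and (x of the grasp point in the frame of spacer_a above 0.03 m or x of the grasp point in the frame of spacer_a below -0.03 m)) or (contact force between the fingers and spacer_b above 0.5 N and horizontal distance between spacer_b and orange_rest below 0.03 m and (x of the grasp point in the frame of spacer_b above 0.03 m or x of the grasp point in the frame of spacer_b below -0.03 m)))), for 0.05 s.
2. set down, not dropped: the fingers still hold the spacer when it is within 30 mm of the middle of the cradle and less than 20 mm above its seated height (((contact force between the fingers and spacer_a above 0.5 N and horizontal distance between spacer_a and cradle_axis below 0.03 m and z of spacer_a in the frame of cradle_axis below 0.02 m) or (contact force between the fingers and spacer_b above 0.5 N and horizontal distance between spacer_b and cradle_axis below 0.03 m and z of spacer_b in the frame of cradle_axis below 0.02 m))), for 0.05 s.
At the end, for the whole second after the job is handed in: The spacer from the orange rests lies still in the cradle, let go: its middle within 12 mm along, 8 mm across and 6 mm in height of the cradle point, in line within 0.1 rad, level within 0.045 rad (stepped end on blue). The other has moved under 20 mm and is over 60 mm from the orange rests (((x of spacer_a in the frame of cradle_axis between -0.012 and 0.012 m and y of spacer_a in the frame of cradle_axis between -0.008 and 0.008 m and z of spacer_a in the frame of cradle_axis between -0.006 and 0.006 m and angle between the x axis of spacer_a and the x axis of cradle_axis, either way round below 0.1 rad and angle between spacer_a's own x axis and vertical between 1.5258 and 1.6158 rad and linear speed of spacer_a below 0.02 m/s and angular speed of spacer_a below 0.2 rad/s and distance of spacer_b from where it was at the start of the episode below 0.02 m and horizontal distance between spacer_b and orange_rest above 0.06 m) or (x of spacer_b in the frame of cradle_axis between -0.012 and 0.012 m and y of spacer_b in the frame of cradle_axis between -0.008 and 0.008 m and z of spacer_b in the frame of cradle_axis between -0.006 and 0.006 m and angle between the x axis of spacer_b and the x axis of cradle_axis, either way round below 0.1 rad and angle between spacer_b's own x axis and vertical between 1.5258 and 1.6158 rad and linear speed of spacer_b below 0.02 m/s and angular speed of spacer_b below 0.2 rad/s and distance of spacer_a from where it was at the start of the episode below 0.02 m and horizontal distance between spacer_a and orange_rest above 0.06 m))); the robot touches nothing.
It also fails if it takes over 46 s, if anything falls off the work surface, if the arm or the gripper's body presses on something with over 40 N, if the wrist force passes 120 N, or if a joint passes its speed limit or range.

## Working session

There is one attempt and no reset: what is moved stays moved. The work goes in short steps, Python scripts to look and compute and a tool call to move; the robot and the scene stay as the last step left them, time stands still between calls to the robot, and variables do not carry over. Pictures are saved under pics/ and viewed, and the job is handed in when it is done.

Besides the shell and the picture viewer there is one more tool, called as name(argument=value, ...), one argument or row to a line, values as JSON. step_arm: Moves the arm, as the interface text tells. Its arguments: {"type":"object","properties":{"deltas":{"type":"array"},"newtons":{"type":"number"}},"required":["deltas"]}

```bash
mkdir -p pics; python3 - <<'E'
from bench import ctrl, optics
import cv2
s=ctrl.get_state();print(s)
for n in("scene","side","wrist"):
    c=optics.get_calibration(n);print(n,c)
    cv2.imwrite(f"pics/{n}0.png",optics.get_image(n)[:,:,::-1])
E
```

```text
{'time': 0.0, 'joint_positions': array([ 1.24011781,  0.32180293, -0.07009262,  1.45168331,  0.02257923,
        1.37076967, -0.05692499]), 'qd': array([-0.00054798,  0.00050752,  0.00110805, -0.00023854, -0.00024494,
       -0.00192638, -0.00074707]), 'joint_torque': array([ 2.78947664e-04, -4.91289496e+01, -4.03695619e-01, -3.12525773e+01,
       -6.38461090e-02,  4.36897378e-02,  1.69724290e-04]), 'position': array([ 0.21945661, -0.61120634,  0.19987045]), 'tool_rot': array([-3.09321758e+00, -5.38597798e-01,  6.20749818e-04]), 'ft_force': array([-0.26832946, -0.42320663,  0.26630809]), 'torque': array([0.02977321, 0.03837231, 0.05995181]), 'grip_width': 0.999901643338881}
scene {'K': array([[590.5140684 ,   0.        , 313.61552   ],
       [  0.        , 590.5140684 , 237.41812482],
       [  0.        ,   0.        ,   1.        ]]), 'R': array([[-0.73995177,  0.67265719,  0.00191868],
       [ 0.53127867,  0.58617406, -0.61167226],
       [-0.41257042, -0.45158862, -0.79110895]]), 't': array([ 0.32213279, -0.14875768,  1.29822489])}
side {'K': array([[606.95301804,   0.        , 322.31504811],
       [  0.        , 606.95301804, 234.9943506 ],
       [  0.        ,   0.        ,   1.        ]]), 'R': array([[-0.76153416, -0.64793771,  0.01557043],
       [-0.36158024,  0.40478944, -0.83988406],
       [ 0.53788981, -0.64523037, -0.54254246]]), 't': array([0.28539994, 0.24681038, 0.87846562])}
wrist {'K': array([[371.64829954,   0.        , 321.51233766],
       [  0.        , 371.64829954, 238.24352559],
       [  0.        ,   0.        ,   1.        ]]), 'R': array([[ 0.33921399, -0.94070601, -0.00246382],
       [-0.89848578, -0.32476323,  0.29538476],
       [-0.27867038, -0.09798493, -0.9553752 ]]), 't': array([-0.64845471, -0.03689073,  0.39232598])}
```

View pics/scene0.png

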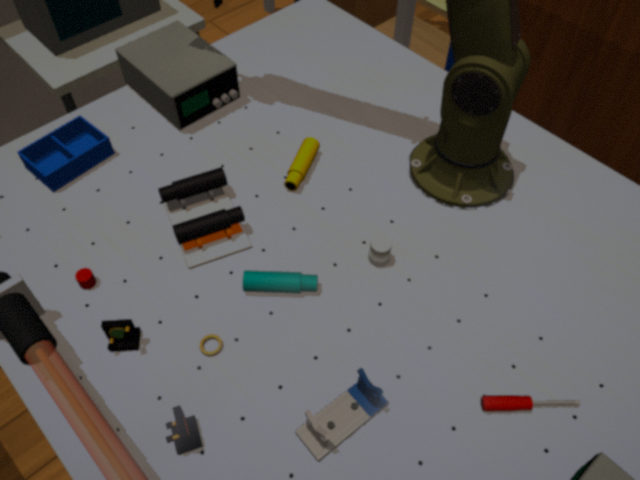

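View pics/side0.png

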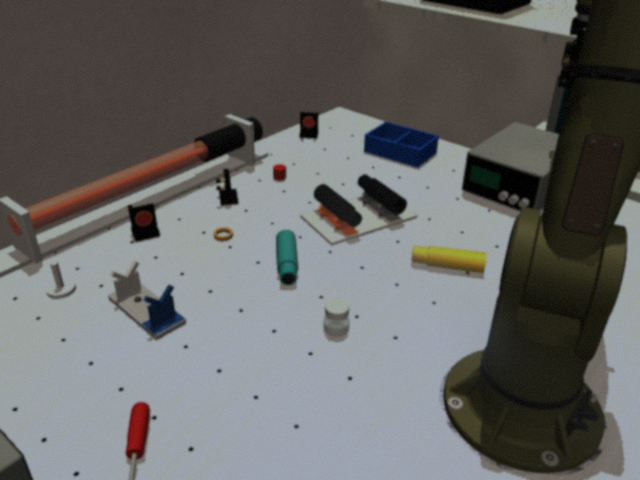

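View pics/wrist0.png

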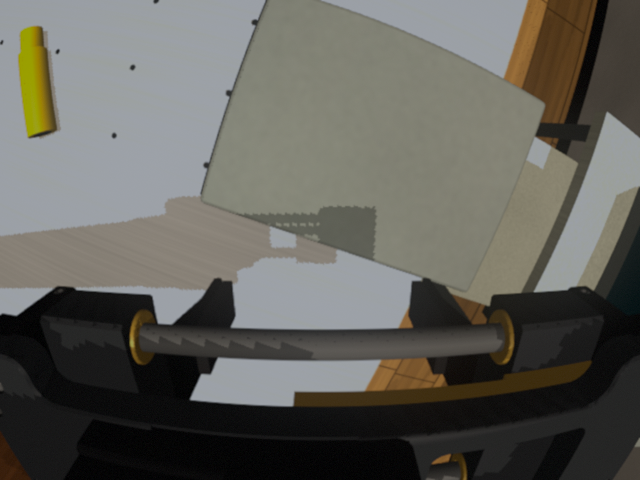

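```bash
python3 - <<'E'
import cv2,numpy as np
a=cv2.imread("pics/scene0.png");b=cv2.imread("pics/side0.png")
f=lambda im,x,y,w,h,k:cv2.resize(im[y:y+h,x:x+w],None,fx=k,fy=k,interpolation=cv2.INTER_CUBIC)
o=np.vstack([np.hstack([f(a,145,155,120,120,3),f(b,295,160,130,90,4)[:360,:440]]) if 0 else np.hstack([cv2.resize(f(a,145,155,120,120,3),(400,300)),cv2.resize(f(b,295,165,120,90,3),(400,300))]),
 np.hstack([cv2.resize(f(a,285,360,120,105,3),(400,300)),cv2.resize(f(b,95,250,110,95,3),(400,300))])])
cv2.imwrite("pics/crop0.png",o)
E
```

```text
(no output)
```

View pics/crop0.png

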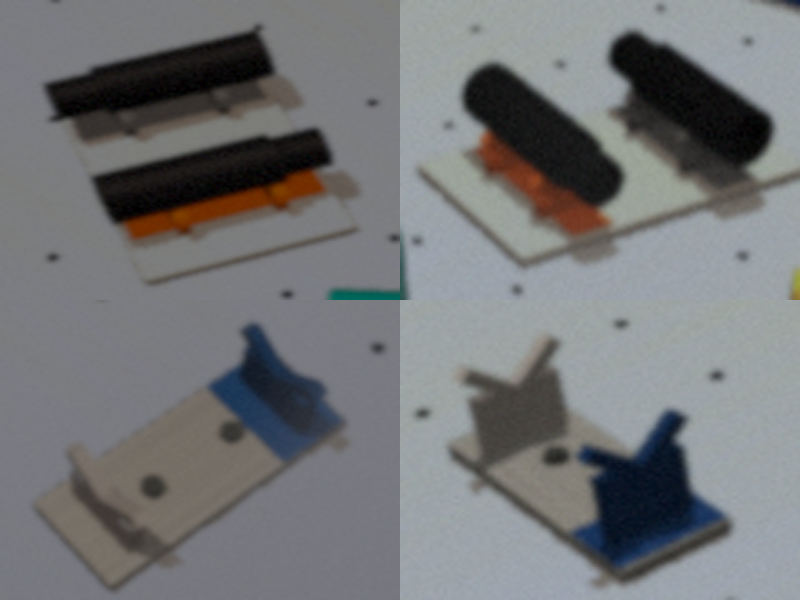

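```bash
cat > h.py <<'E'
from bench import ctrl, optics
import cv2,numpy as np
from scipy.spatial.transform import Rotation as Ro
def ray(c,u,v,fish=False):
    K,R,t=c["K"],np.array(c["R"]),np.array(c["t"])
    x=np.array([(u-K[0,2])/K[0,0],(v-K[1,2])/K[1,1]])
    if fish:
        r=np.hypot(*x); d=np.array([*(x/r*np.sin(r)),np.cos(r)]) if r>1e-9 else np.array([0,0,1.])
    else: d=np.array([*x,1.])
    return -R.T@t, R.T@d/np.linalg.norm(d)
def plane(c,u,v,z,fish=False):
    o,d=ray(c,u,v,fish); return o+d*(z-o[2])/d[2]
def tri(rs):
    A=sum(np.eye(3)-np.outer(d,d) for o,d in rs);b=sum((np.eye(3)-np.outer(d,d))@o for o,d in rs)
    p=np.linalg.solve(A,b);return p,[np.linalg.norm(np.cross(p-o,d)) for o,d in rs]
E
python3 - <<'E'
from h import *
a=cv2.imread("pics/scene0.png");b=cv2.imread("pics/side0.png")
ca,cb=optics.get_calibration("scene"),optics.get_calibration("side")
def rects(im,x,y,w,h):
    m=(im[y:y+h,x:x+w].max(2)<45).astype(np.uint8)
    cs,_=cv2.findContours(m,0,2);out=[]
    for c in cs:
        if cv2.contourArea(c)>150:
            r=cv2.minAreaRect(c+np.array([[x,y]]));bp=cv2.boxPoints(r)
            e=sorted([(np.linalg.norm(bp[i]-bp[(i+1)%4]),tuple((bp[i]+bp[(i+1)%4])/2)) for i in range(4)])[:2]
            out.append((r,e))
    return out
A=rects(a,145,155,115,95);B=rects(b,300,165,115,70)
for r in A:print("scene",r)
for r in B:print("side",r)
for r in A:
  print(plane(ca,*r[0][0],.045),[plane(ca,*e[1],.045) for e in r[1]])
for r in B:
  print(plane(cb,*r[0][0],.045),[plane(cb,*e[1],.045) for e in r[1]])
# cradle base corners
for p in[(296.1,431),(318.6,458.5),(388.5,402.7)]:print("base",plane(ca,*p,.010))
s=lambda x,y:(95+x/400*110,250+(y-300)/300*95)
for p in[(450,450),(620,572),(730,522)]:print("baseside",plane(cb,*s(p[0]-400,p[1]),.010))
E
```

```text
scene (((208.83251953125, 223.9498748779297), (18.995317459106445, 69.90010833740234), 71.96571350097656), [(np.float32(18.995312), (np.float32(175.59952), np.float32(234.76993))), (np.float32(18.995312), (np.float32(242.06552), np.float32(213.12982)))])
scene (((192.70071411132812, 186.8737030029297), (20.63088035583496, 66.96717071533203), 73.0724868774414), [(np.float32(20.630888), (np.float32(160.66785), np.float32(196.62283))), (np.float32(20.630888), (np.float32(224.73358), np.float32(177.12457)))])
side (((337.3902282714844, 205.51220703125), (54.0361213684082, 16.86676788330078), 38.65980911254883), [(np.float32(16.866762), (np.float32(316.29266), np.float32(188.63416))), (np.float32(16.866762), (np.float32(358.4878), np.float32(222.39026)))])
side (((378.7919616699219, 197.15435791015625), (53.25007629394531, 24.904651641845703), 34.99202346801758), [(np.float32(24.904634), (np.float32(356.9799), np.float32(181.8859))), (np.float32(24.904634), (np.float32(400.60403), np.float32(212.42282)))])
[ 0.51700198 -0.21241065  0.045     ] [array([ 0.57981816, -0.23341931,  0.045     ]), array([ 0.45233034, -0.19078145,  0.045     ])]
[ 0.48373503 -0.31360601  0.045     ] [array([ 0.54688142, -0.33497616,  0.045     ]), array([ 0.418821  , -0.29163766,  0.045     ])]
[ 0.51303746 -0.20993674  0.045     ] [array([ 0.59383214, -0.23608422,  0.045     ]), array([ 0.4392758 , -0.18606534,  0.045     ])]
[ 0.46960929 -0.29681369  0.045     ] [array([ 0.54694628, -0.32073585,  0.045     ]), array([ 0.39851894, -0.27482376,  0.045     ])]
base [0.65100658 0.19606084 0.01      ]
base [0.6535006  0.25133832 0.01      ]
base [0.50892389 0.26225803 0.01      ]
baseside [0.64499809 0.25559036 0.01      ]
baseside [0.50367832 0.26220965 0.01      ]
baseside [0.49780055 0.2057017  0.01      ]
```

Seen: the orange-rest spacer is at scene (209,224). Things it could be mistaken for: the grey-rest spacer (193,187), turquoise tube (280,282), yellow tube (302,163), and the black end of the red tube (22,325). I'm choosing (209,224), since the crop shows it black and on orange saddles. The cradle is at (343,418). The spacer is at about (0.515,-0.211), yaw -18.5°. The cradle is at about (0.577,0.229), yaw 176°. Next I go above the spacer.

step_arm(
  deltas=[
    [0,0,-10,51,-34,-10,87],
    [0,0,-20,103,-69,-20,87],
    [0,0,-30,155,-104,-30,87],
    [0,0,-40,206,-138,-40,87],
    [0,0,-50,258,-173,-50,87],
    [0,0,-60,310,-207,-50,87],
    [0,0,-70,361,-242,-50,87],
    [0,0,-80,413,-277,-50,87],
  ],
  newtons=3,
)

```text
time: 1.15
position: [0.5145, -0.2112, 0.251]
tool_rot: [2.018, 2.407, -0.001]
ft_force: [1.7, -0.4, -0.4]
grip_width: 1.003
```

step_arm(
  deltas=[
    [0,0,-10,0,0,0,87],
    [0,0,-20,0,0,0,87],
    [0,0,-30,0,0,0,87],
    [0,0,-40,0,0,0,87],
    [0,0,-50,0,0,0,87],
    [0,0,-60,0,0,0,87],
    [0,0,-61.7,0,0,0,87],
    [0,0,-61.7,0,0,0,87],
  ],
)

```text
time: 2.15
position: [0.5136, -0.2128, 0.2508]
tool_rot: [-0.51, -3.1, -0.0]
ft_force: [0.0, 0.3, 0.3]
grip_width: 1.002
```

```bash
python3 - <<'E'
from h import *
s=ctrl.get_state();c=optics.get_calibration("wrist")
cv2.imwrite("pics/w1.png",optics.get_image("wrist")[:,:,::-1])
import pickle;pickle.dump((s,c),open("w1.pkl","wb"))
R=Ro.from_rotvec(s["tool_rot"]).as_matrix()
print(s["time"],s["position"],np.degrees(np.arctan2(R[1,0],R[0,0])),R[:,2],s["joint_positions"])
E
```

```text
2.15 [ 0.5136465  -0.21277752  0.25077737] 161.32301720844472 [-3.02037997e-04  5.48507785e-05 -9.99999953e-01] [ 0.88559379  0.13936369 -0.59566853  1.59419214  0.07880671  1.43253473
  1.52835615]
```

View pics/w1.png

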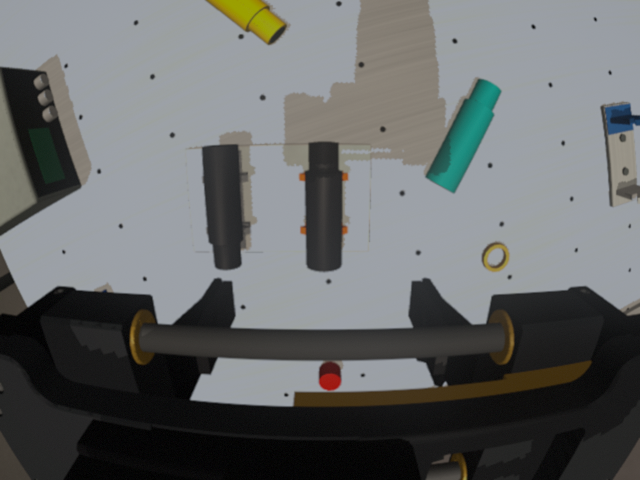

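The spacer spans pixels (323,143) to (323,270), with the apparent step at the top end (nearer the robot). Orange saddle tips at rows 177 and 230. Now I measure its axis.

```bash
python3 - <<'E'
from h import *
import pickle
s,c=pickle.load(open("w1.pkl","rb"));im=cv2.imread("pics/w1.png")
R=Ro.from_rotvec(s["tool_rot"]).as_matrix();P=s["position"]
m=(im.max(2)<75).astype(np.uint8);m[:,:285]=0;m[:,365:]=0;m[:135]=0;m[275:]=0
P2=[]
for v in range(140,275,6):
    u=np.where(m[v]>0)[0]
    if len(u)>10:
        a,b=u.min()-.5,u.max()+.5; p=plane(c,(a+b)/2,v,.045,True);q=plane(c,a,v,.045,True);r=plane(c,b,v,.045,True)
        print(v,a,b,p.round(4),round(np.linalg.norm(q-r)*1e3,1));P2.append((v,p))
for v in(np.where(m[:,323]>0)[0].min()-.5,np.where(m[:,323]>0)[0].max()+.5):print("end",v,plane(c,323.5,v,.045,True),plane(c,323.5,v,.061,True))
A=np.array([p for v,p in P2 if 150<v<262]);ctr=A.mean(0);_,_,V=np.linalg.svd(A-ctr);d=V[0];d=d*np.sign(d[0])
print("yaw",np.degrees(np.arctan2(d[1],d[0])),ctr)
tips=[(302,177),(346,177),(303,230),(345,230)]
for t in tips:print("tip",plane(c,*t,.052,True))
print("base of spacer in line: y-err of TCP along tool y/x", R.T@(ctr-P))
E
```

```text
146 308.5 337.5 [ 0.4555 -0.1909  0.045 ] 30.2
152 308.5 337.5 [ 0.4615 -0.1929  0.045 ] 30.2
158 308.5 337.5 [ 0.4675 -0.1949  0.045 ] 30.3
164 308.5 337.5 [ 0.4735 -0.197   0.045 ] 30.4
170 307.5 338.5 [ 0.4795 -0.199   0.045 ] 32.6
176 305.5 341.5 [ 0.4858 -0.2005  0.045 ] 37.9
182 305.5 341.5 [ 0.4918 -0.2026  0.045 ] 38.1
188 305.5 341.5 [ 0.4979 -0.2046  0.045 ] 38.2
194 305.5 341.5 [ 0.5041 -0.2067  0.045 ] 38.3
200 305.5 341.5 [ 0.5103 -0.2088  0.045 ] 38.5
206 305.5 341.5 [ 0.5165 -0.2108  0.045 ] 38.6
212 305.5 341.5 [ 0.5227 -0.2129  0.045 ] 38.8
218 305.5 341.5 [ 0.529  -0.2151  0.045 ] 38.9
224 305.5 341.5 [ 0.5354 -0.2172  0.045 ] 39.1
230 305.5 341.5 [ 0.5418 -0.2193  0.045 ] 39.3
236 306.5 341.5 [ 0.5485 -0.221   0.045 ] 38.4
242 306.5 340.5 [ 0.5548 -0.2237  0.045 ] 37.4
248 306.5 340.5 [ 0.5614 -0.2259  0.045 ] 37.6
254 306.5 340.5 [ 0.5681 -0.2281  0.045 ] 37.8
260 306.5 340.5 [ 0.5748 -0.2304  0.045 ] 38.0
266 307.5 339.5 [ 0.5817 -0.2327  0.045 ] 36.0
end 141.5 [ 0.45117636 -0.18892143  0.045     ] [ 0.45061089 -0.18881169  0.061     ]
end 270.5 [ 0.58684914 -0.23441974  0.045     ] [ 0.58071716 -0.23244325  0.061     ]
yaw -18.262564462547978 [ 0.51710456 -0.21113335  0.045     ]
tip [ 0.47871711 -0.22169281  0.052     ]
tip [ 0.49322917 -0.17848518  0.052     ]
tip [ 0.53293085 -0.23955119  0.052     ]
tip [ 0.54728221 -0.19690157  0.052     ]
base of spacer in line: y-err of TCP along tool y/x [-0.00281193  0.00267418  0.2057764 ]
```

step_arm(
  deltas=[
    [0,0,-0.4,20,2.5,10,87],
    [0,0,-0.4,52,2.5,50,87],
    [0,0,-0.4,52,2.5,95,87],
    [0,0,-0.4,52,2.5,140,87],
    [0,0,-0.4,52,2.5,175,87],
    [0,0,-0.4,52,2.5,205,87],
    [0,0,-0.4,52,2.5,224,87],
    [0,0,-0.4,52,2.5,224,87],
  ],
  newtons=3,
)

```text
time: 3.2
position: [0.464, -0.1932, 0.0256]
tool_rot: [-0.497, -3.099, -0.002]
ft_force: [0.1, 0.6, 0.5]
grip_width: 0.999
```

```bash
python3 - <<'E'
from h import *
s=ctrl.get_state();print(s["time"],s["position"],s["ft_force"],s["grip_width"])
cv2.imwrite("pics/w2.png",optics.get_image("wrist")[:,:,::-1])
E
```

```text
3.2 [ 0.46396811 -0.19324095  0.02560133] [0.14681539 0.59576213 0.5351999 ] 0.9985372223785861
```

View pics/w2.png

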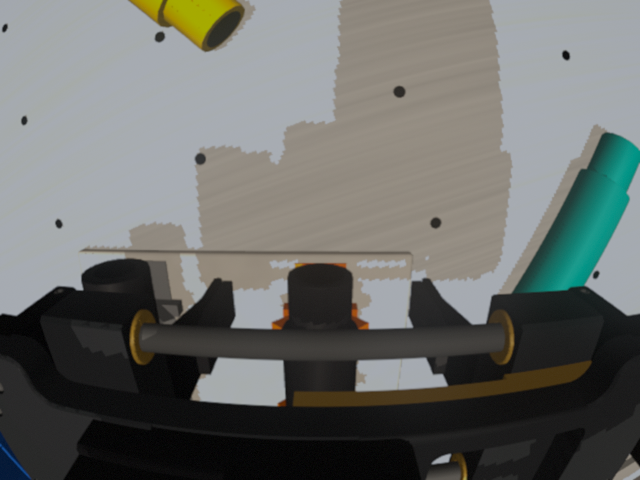

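The spacer end is centred between the fingers (end at column 320, finger tips at 232 and 412). Now I pinch at 3 N to feel it.

step_arm(
  deltas=[
    [0,0,0,0,0,0,60],
    [0,0,0,0,0,0,50],
    [0,0,0,0,0,0,44],
    [0,0,0,0,0,0,36],
    [0,0,0,0,0,0,28],
    [0,0,0,0,0,0,25],
    [0,0,0,0,0,0,25],
    [0,0,0,0,0,0,25],
  ],
  newtons=3,
)

```text
time: 4.25
position: [0.465, -0.1944, 0.0269]
tool_rot: [-0.496, -3.102, 0.001]
ft_force: [-0.3, -1.5, 0.5]
grip_width: 0.354
```

```bash
python3 - <<'E'
from h import *
s=ctrl.get_state();print(s["time"],s["position"],s["ft_force"],s["grip_width"]*87)
E
```

```text
4.25 [ 0.46503892 -0.19441403  0.02693235] [-0.3097381  -1.53638765  0.49003922] 30.79766094904914
```

Width 30.8 mm (well under 40), so the robot-side end is the 32 mm stepped one, which agrees with the picture. I open, slide 53 mm to the middle and grip.

step_arm(
  deltas=[
    [0,0,0,0,0,0,60],
    [0,0,0,0,0,0,80],
    [0,0,0,0,0,0,80],
    [0,0,0,0,0,0,80],
    [0,0,0,-20,0,0,80],
    [0,0,0,-40,0,0,80],
    [0,0,0,-52,0,0,80],
    [0,0,0,-52,0,0,80],
  ],
  newtons=3,
)

```text
time: 5.25
position: [0.515, -0.21, 0.0268]
tool_rot: [-0.495, -3.102, -0.001]
ft_force: [-0.1, 0.5, -0.7]
grip_width: 0.914
```

```bash
python3 - <<'E'
from h import *
s=ctrl.get_state();print(s["time"],s["position"],s["ft_force"],s["grip_width"]*87)
cv2.imwrite("pics/w3.png",optics.get_image("wrist")[:,:,::-1])
E
```

```text
5.25 [ 0.51504971 -0.20996038  0.0267889 ] [-0.10385229  0.52434149 -0.67609805] 79.478741333957
```

View pics/w3.png

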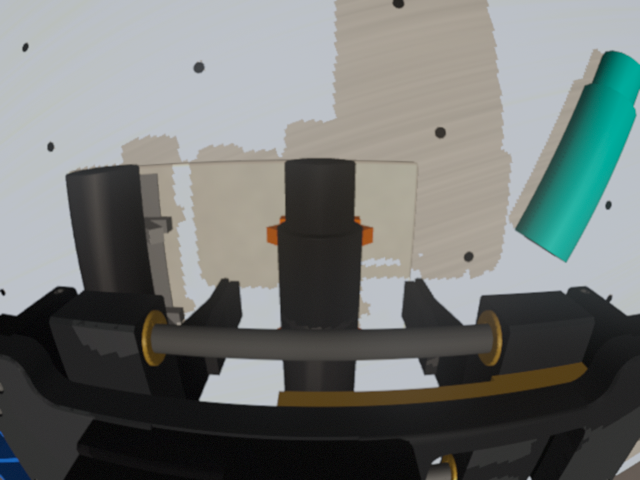

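Spacer still in place with its step visible at row 235, fingers around the middle. Gripping.

step_arm(
  deltas=[
    [0,0,0,0,0,0,60],
    [0,0,0,0,0,0,50],
    [0,0,0,0,0,0,44],
    [0,0,0,0,0,0,40],
    [0,0,0,0,0,0,36],
    [0,0,0,0,0,0,32],
    [0,0,0,0,0,0,30],
    [0,0,0,0,0,0,30],
  ],
  newtons=25,
)

```text
time: 6.3
position: [0.5144, -0.2109, 0.027]
tool_rot: [-0.496, -3.102, 0.002]
ft_force: [-1.0, -3.2, -0.4]
grip_width: 0.435
```

```bash
python3 - <<'E'
from h import *
import pickle
s=ctrl.get_state();c=optics.get_calibration("wrist");im=optics.get_image("wrist")[:,:,::-1].copy()
cv2.imwrite("pics/w4.png",im)
R=Ro.from_rotvec(s["tool_rot"]).as_matrix();P=s["position"]
print(s["time"],P,s["ft_force"],s["grip_width"]*87,R[:,0],R[:,2])
g=im.max(2)
print("col320",g[145:175,320],g[225:245,320])
for v in range(152,170,2):
  pass
v=145+int(np.argmin(np.diff(g[145:175,320].astype(int))))+.5
p=plane(c,320,v,P[2]+.019+.016,True);print("near end row",v,p,"tool",R.T@(p-P))
E
```

```text
6.3 [ 0.51440949 -0.21089479  0.02697848] [-1.02296509 -3.15354213 -0.42515474] 37.869702587406024 [-9.50136601e-01  3.11833994e-01  1.74322680e-05] [-3.31046095e-04 -9.52772175e-04 -9.99999491e-01]
col320 [178 176 176 176 177 176 175 173 173 172 173 173 163 133  77  48  50  49
  52  52  55  59  60  60  61  59  59  60  59  59] [46 44 45 45 45 45 45 45 44 44 38 37 35 37 43 47 44 45 42 44]
near end row 158.5 [ 0.44928075 -0.18940255  0.06197848] tool [ 6.85838175e-02  7.59218779e-05 -3.49988988e-02]
```

The near end sits 68.6 mm from the grasp along the axis (68 expected), so the grasp is centred. I lift and go to a viewpoint beside the cradle.

step_arm(
  deltas=[
    [0,0,0,0,0,-25,30],
    [0,0,0,0,0,-70,30],
    [0,0,0,0,10,-120,30],
    [0,0,-3,5,60,-160,30],
    [0,0,-6,12,120,-160,30],
    [0,0,-10,20,180,-160,30],
    [0,0,-14,26,235,-160,30],
    [0,0,-14,28,265,-160,30],
  ],
  newtons=25,
)

```text
time: 7.35
position: [0.5694, 0.0562, 0.1861]
tool_rot: [-0.103, -3.138, -0.005]
ft_force: [1.2, -0.4, -4.1]
grip_width: 0.434
```

step_arm(
  deltas=[
    [0,0,0,0,0,0,30],
    [0,0,0,0,0,0,30],
    [0,0,0,0,0,0,30],
    [0,0,0,0,0,0,30],
    [0,0,0,0,0,0,30],
    [0,0,0,0,0,0,30],
    [0,0,0,0,0,0,30],
    [0,0,0,0,0,0,30],
  ],
)

```text
time: 8.35
position: [0.5706, 0.0505, 0.187]
tool_rot: [0.114, 3.139, -0.0]
ft_force: [0.7, 0.5, -4.5]
grip_width: 0.435
```

```bash
python3 - <<'E'
from h import *
s=ctrl.get_state();c=optics.get_calibration("wrist")
cv2.imwrite("pics/w5.png",optics.get_image("wrist")[:,:,::-1])
import pickle;pickle.dump((s,c),open("w5.pkl","wb"))
cv2.imwrite("pics/s5.png",optics.get_image("scene")[:,:,::-1])
R=Ro.from_rotvec(s["tool_rot"]).as_matrix()
print(s["time"],s["position"],s["ft_force"],s["torque"],s["grip_width"]*87,np.degrees(np.arctan2(R[1,0],R[0,0])),R[:,2],s["joint_positions"])
E
```

```text
8.35 [0.57059213 0.05045037 0.18696073] [ 0.69152057  0.52877774 -4.5152316 ] [ 0.09141132 -0.08295808  0.01290493] 37.846167250933064 175.85754926673096 [ 4.15507680e-05 -1.03893752e-04 -9.99999994e-01] [ 0.55127676  0.2453059  -0.79463539  1.64552231  0.17969272  1.32627909
  1.22639024]
```

View pics/w5.png

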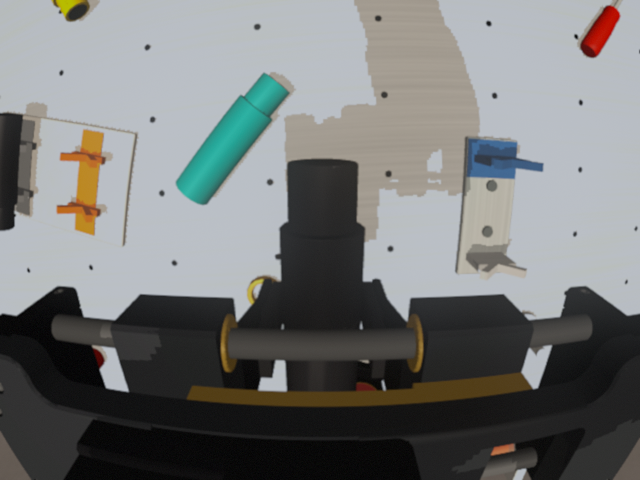

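View pics/s5.png

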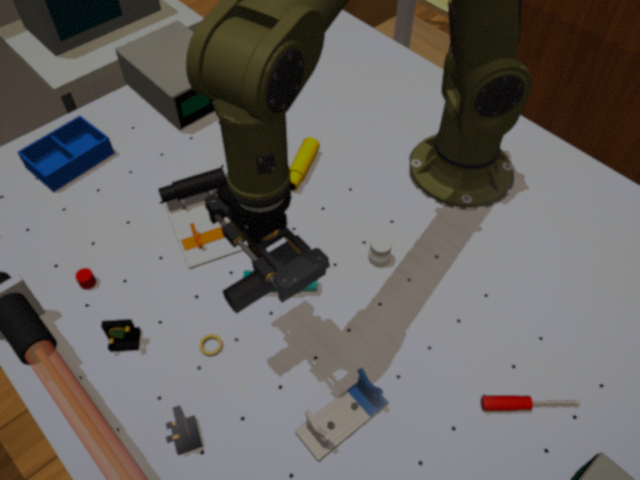

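The spacer is held at 4.5 N with its stepped end at the top (320,160). The cradle is at (490,205) with blue on the same, robot-facing side. I zoom for its corners.

```bash
python3 - <<'E'
import cv2
im=cv2.imread("pics/w5.png");cv2.imwrite("pics/w5c.png",cv2.resize(im[130:280,440:560],None,fx=4,fy=4,interpolation=cv2.INTER_CUBIC))
E
```

```text
(no output)
```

View pics/w5c.png

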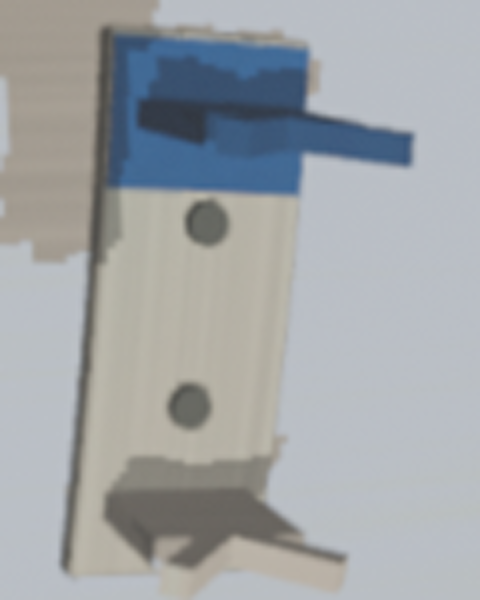

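```bash
python3 - <<'E'
from h import *
import pickle
s,c=pickle.load(open("w5.pkl","rb"));R=Ro.from_rotvec(s["tool_rot"]).as_matrix();P=s["position"]
f=lambda x,y,z:plane(c,440+x/4,130+y/4,z,True)
TL,TR,BL=f(113,33,.01),f(308,46,.01),f(72,574,.01)
b1,b2=f(207,222,.011),f(189,405,.011)
print(TL,TR,BL,"L",np.linalg.norm(TL-BL),"W",np.linalg.norm(TL-TR))
print("ctr",(TR+BL)/2,"bolts",b1,b2,(b1+b2)/2)
ang=lambda d:np.degrees(np.arctan2(d[1],d[0]))
print("yaw",ang(TL-BL),ang(b1-b2),ang(TR-TL)+90)
C=(TR+BL)/2;d=(TL-BL)/np.linalg.norm(TL-BL)
# 2-view tips of blue saddle: scene/side
ca,cb=optics.get_calibration("scene"),optics.get_calibration("side")
sc=lambda x,y:(285+x/400*120,360+(y-300)/300*105); sd=lambda x,y:(95+(x-400)/400*110,250+(y-300)/300*95)
wr=lambda x,y:(440+x/4,130+y/4)
# blue tips: far-from-camera left (low y) / right(high y)
for nm,a,b,w in[("blue-y",(250,328),(675,415),(140,112)),("blue+y",(322,388),(585,452),(412,150)),("alu-?",(78,452),(550,343),(108,505))]:
    rs=[ray(ca,*sc(*a)),ray(cb,*sd(*b)),ray(c,*wr(*w),True)]
    for n,q in(("all",rs),("sc-sd",rs[:2]),("sc-w",rs[::2])):
        p,e=tri(q);print(nm,n,p.round(4),np.round(np.array(e)*1e3,1), "along/across",((p-C)@d*1e3).round(1),(np.cross(d,p-C)[2]*1e3).round(1))
# turn to tool
for nm,p in(("C",C),("bolts",(b1+b2)/2)):print(nm,R.T@(p-P))
E
```

```text
[0.50525591 0.20459318 0.01      ] [0.50825251 0.26262622 0.01      ] [0.65129834 0.19614313 0.01      ] L 0.14628668499973177 W 0.05811035044795343
ctr [0.57977542 0.22938467 0.01      ] bolts [0.55480688 0.23142403 0.011     ] [0.60466868 0.22816414 0.011     ] [0.57973778 0.22979408 0.011     ]
yaw 176.6885419215502 176.2594138366164 177.04409965077753
blue-y all [0.5241 0.2002 0.0596] [5.1 7.9 9.3] along/across 53.9 32.3
blue-y sc-sd [0.5245 0.2072 0.0682] [0.2 0.2] along/across 53.9 25.4
blue-y sc-w [0.5192 0.1987 0.0459] [3.6 3.6] along/across 58.7 34.1
blue+y all [0.5267 0.2551 0.0724] [0.5 1.6 1.9] along/across 54.5 -22.6
blue+y sc-sd [0.5256 0.2546 0.0714] [0.3 0.3] along/across 55.5 -22.1
blue+y sc-w [0.5275 0.2553 0.0744] [0.7 0.7] along/across 53.7 -22.8
alu-? all [0.626  0.1965 0.0513] [ 3.4  9.9 11.3] along/across -48.1 30.2
alu-? sc-sd [0.6298 0.2015 0.0602] [0.7 0.7] along/across -51.6 24.9
alu-? sc-w [0.6229 0.1952 0.0342] [0.8 0.8] along/across -45.0 31.6
C [0.00377494 0.17914801 0.17694252]
bolts [0.00384201 0.17955353 0.17594247]
```

Cradle centre is (0.580, 0.2296), yaw 176.6°. The base measures 146 x 58 mm and the saddle spacing comes out at about 54 mm; both views agree. I move over it, then down to 25 mm above seated.

step_arm(
  deltas=[
    [0,0,-0.7,3.2,40,0,30],
    [0,0,-0.7,3.2,85,0,30],
    [0,0,-0.7,3.2,130,0,30],
    [0,0,-0.7,3.2,165,0,30],
    [0,0,-0.7,3.2,179.3,10,30],
    [0,0,-0.7,3.2,179.3,50,30],
    [0,0,-0.7,3.2,179.3,85,30],
    [0,0,-0.7,3.2,179.3,100,30],
  ],
  newtons=25,
)

```text
time: 9.45
position: [0.5791, 0.2268, 0.0838]
tool_rot: [-0.097, -3.136, 0.005]
ft_force: [-0.3, -0.0, -4.0]
grip_width: 0.435
```

```bash
python3 - <<'E'
from h import *
cv2.imwrite("pics/w6.png",optics.get_image("wrist")[:,:,::-1])
a=optics.get_image("scene")[:,:,::-1];b=optics.get_image("side")[:,:,::-1]
k=lambda im,x,y:cv2.resize(im[y:y+120,x:x+120],(400,400),interpolation=cv2.INTER_CUBIC)
cv2.imwrite("pics/c6.png",np.hstack([k(a,280,340),k(b,85,225)]))
s=ctrl.get_state()
R=Ro.from_rotvec(s["tool_rot"]).as_matrix()
print(s["time"],s["position"],s["ft_force"],s["grip_width"]*87,np.degrees(np.arctan2(R[1,0],R[0,0])))
d=np.array([np.cos(np.radians(176.6)),np.sin(np.radians(176.6)),0]);e=np.array([.5798,.2296,0])-s["position"];print("remaining tool",R.T@e)
E
```

```text
9.6 [0.58045417 0.22863965 0.0866772 ] [ 0.16755414  0.17153044 -3.58924272] 37.42574672805902 176.50130159733558
remaining tool [0.00064799 0.00097167 0.08667713]
```

View pics/w6.png

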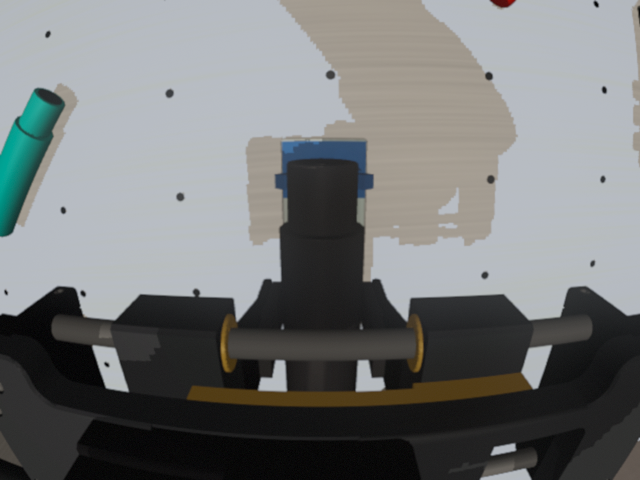

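View pics/c6.png

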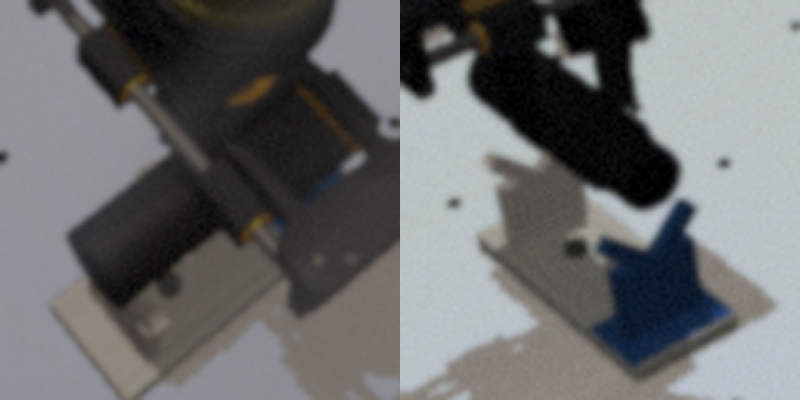

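Aligned: spacer column 322 versus blue saddle tips at 276 and 372 (mid 324, about 1 mm). Lowering gently.

step_arm(
  deltas=[
    [0,0,0,0,0.5,6,30],
    [0,0,0,0,0.5,12,30],
    [0,0,0,0,0.5,17,30],
    [0,0,0,0,0.5,21,30],
    [0,0,0,0,0.5,24,30],
    [0,0,0,0,0.5,26,30],
    [0,0,0,0,0.5,27,30],
    [0,0,0,0,0.5,27,30],
  ],
)

```text
time: 10.6
position: [0.5804, 0.23, 0.0599]
tool_rot: [0.094, 3.14, -0.0]
ft_force: [0.1, 0.3, -3.8]
grip_width: 0.437
```

step_arm(
  deltas=[
    [0,0,0,0,0,0.5,30],
    [0,0,0,0,0,1,30],
    [0,0,0,0,0,1.5,30],
    [0,0,0,0,0,2,30],
    [0,0,0,0,0,2.5,30],
    [0,0,0,0,0,3,30],
    [0,0,0,0,0,3,30],
    [0,0,0,0,0,3,30],
  ],
)

```text
time: 11.6
position: [0.5808, 0.2294, 0.0582]
tool_rot: [0.095, 3.139, -0.002]
ft_force: [-2.4, -2.8, 7.0]
grip_width: 0.432
```

```bash
python3 - <<'E'
from h import *
s=ctrl.get_state();R=Ro.from_rotvec(s["tool_rot"]).as_matrix()
print(s["time"],s["position"],s["ft_force"],s["torque"],s["grip_width"]*87,R[:,2],R.T@(np.array([.5798,.2296,0])-s["position"]))
cv2.imwrite("pics/w7.png",optics.get_image("wrist")[:,:,::-1])
E
```

```text
11.6 [0.5808475  0.22941021 0.05817229] [-2.36593766 -2.78903669  7.01063211] [-0.67308582  0.63245624 -0.00406515] 37.62028565717115 [ 9.19466081e-04 -1.30876194e-03 -9.99998721e-01] [0.00111506 0.00019882 0.058171  ]
```

View pics/w7.png

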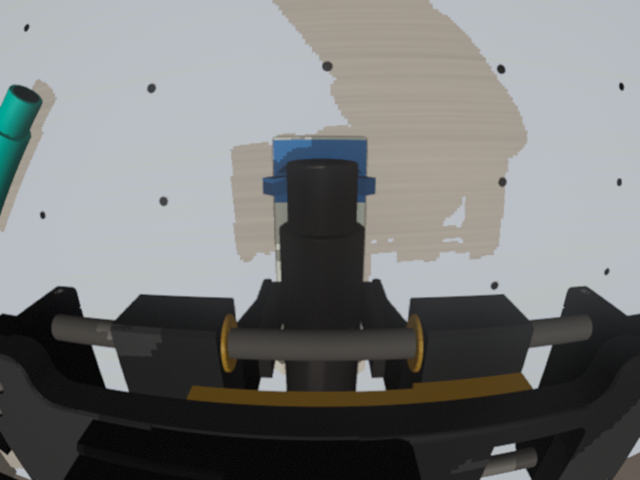

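Contact is at TCP height 58 mm (57 expected) with about 11 N on the cradle, and the spacer is centred in the blue V. I ease off 1 mm and open.

step_arm(
  deltas=[
    [0,0,0,0,0,-0.7,30],
    [0,0,0,0,0,-1,30],
    [0,0,0,0,0,-1,40],
    [0,0,0,0,0,-1,50],
    [0,0,0,0,0,-1,60],
    [0,0,0,0,0,-1,70],
    [0,0,0,0,0,-1,70],
    [0,0,0,0,0,-1,70],
  ],
  newtons=10,
)

```text
time: 12.65
position: [0.5804, 0.2302, 0.0579]
tool_rot: [0.094, 3.14, 0.0]
ft_force: [0.2, -0.9, -0.2]
grip_width: 0.799
```

```bash
python3 - <<'E'
from h import *
s=ctrl.get_state()
print(s["time"],s["position"],s["ft_force"],s["grip_width"]*87)
cv2.imwrite("pics/w8.png",optics.get_image("wrist")[:,:,::-1])
E
```

```text
12.65 [0.58037778 0.23023837 0.05794627] [ 0.20177429 -0.89583743 -0.17316538] 69.5001487355931
```

View pics/w8.png

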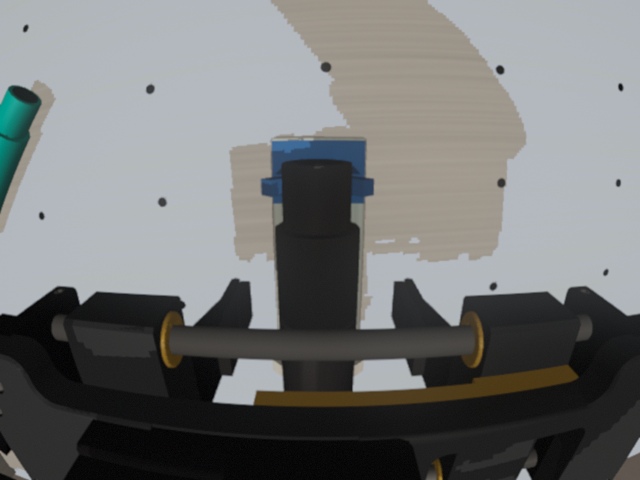

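Released: the spacer settled in the V (column 317, tips 262 to 373). Retreating straight up, then sideways to check.

step_arm(
  deltas=[
    [0,0,0,0,0,-15,70],
    [0,0,0,0,0,-40,70],
    [0,0,0,0,0,-80,70],
    [0,0,0,0,0,-120,70],
    [0,0,0,0,-40,-140,70],
    [0,0,0,0,-90,-140,70],
    [0,0,0,0,-140,-140,70],
    [0,0,0,0,-150,-140,70],
  ],
)

```text
time: 13.7
position: [0.5719, 0.0753, 0.1989]
tool_rot: [0.105, 3.139, -0.004]
ft_force: [-0.3, 0.2, 0.0]
grip_width: 0.808
```

step_arm(
  deltas=[
    [0,0,0,0,0,0,70],
    [0,0,0,0,0,0,70],
    [0,0,0,0,0,0,70],
    [0,0,0,0,0,0,70],
    [0,0,0,0,0,0,70],
    [0,0,0,0,0,0,70],
    [0,0,0,0,0,0,70],
    [0,0,0,0,0,0,70],
  ],
)

```text
time: 14.7
position: [0.5714, 0.0802, 0.1979]
tool_rot: [-0.095, -3.14, 0.0]
ft_force: [-0.7, 0.6, 0.1]
grip_width: 0.803
```

```bash
python3 - <<'E'
from h import *
s=ctrl.get_state();c=optics.get_calibration("wrist")
w=optics.get_image("wrist")[:,:,::-1].copy()
a=optics.get_image("scene")[:,:,::-1].copy();b=optics.get_image("side")[:,:,::-1].copy()
k=lambda im,x,y:cv2.resize(im[y:y+120,x:x+120],(400,400),interpolation=cv2.INTER_CUBIC)
cv2.imwrite("pics/c9.png",np.hstack([k(a,280,340),k(b,85,225)]));cv2.imwrite("pics/w9.png",w);cv2.imwrite("pics/s9.png",a);cv2.imwrite("pics/d9.png",b)
import pickle;pickle.dump((s,c),open("w9.pkl","wb"))
print(s["time"],s["position"],s["ft_force"])
E
```

```text
14.7 [0.571376   0.08021906 0.19792245] [-0.69066543  0.63081098  0.10212967]
```

View pics/c9.png

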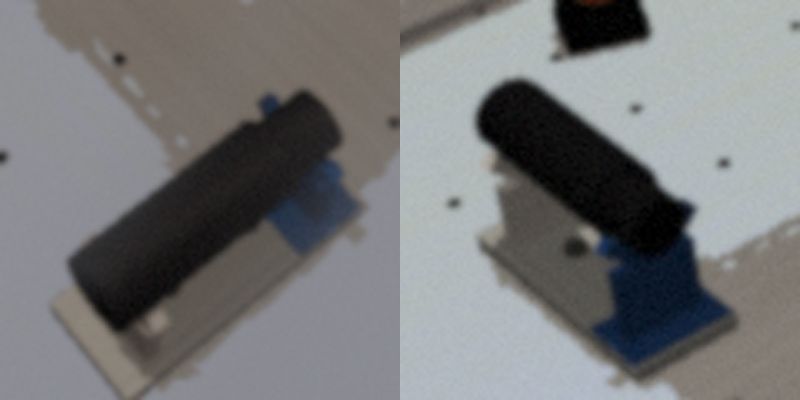

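View pics/w9.png

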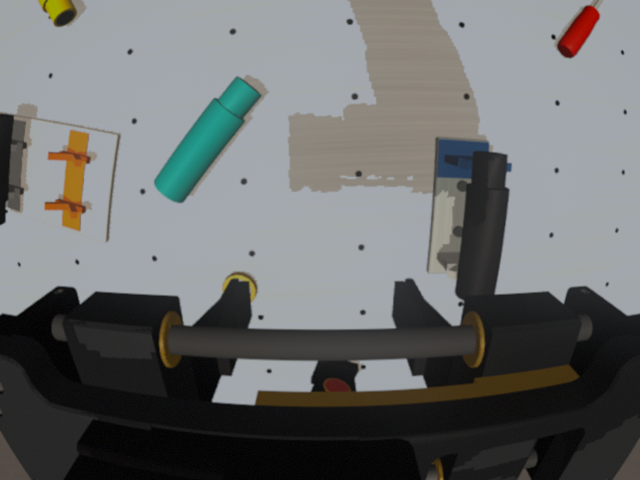

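The spacer lies in both saddles with its stepped end on blue. I put numbers on centring and level from the views.

```bash
python3 - <<'E'
from h import *
import pickle
a=cv2.imread("pics/s9.png");b=cv2.imread("pics/d9.png")
ca,cb=optics.get_calibration("scene"),optics.get_calibration("side")
C=np.array([.5798,.2296,.075]);yw=np.radians(176.6);d=np.array([np.cos(yw),np.sin(yw),0]);n=np.array([-d[1],d[0],0])
def axis(im,x,y,w,h,cam):
    m=np.zeros(im.shape[:2],np.uint8);m[y:y+h,x:x+w]=(im[y:y+h,x:x+w].max(2)<50)
    m=cv2.morphologyEx(m,cv2.MORPH_OPEN,np.ones((5,5),np.uint8))
    cs,_=cv2.findContours(m,0,1);c=max(cs,key=cv2.contourArea).reshape(-1,2).astype(float)
    dr=cv2.fitLine(c.astype(np.float32),cv2.DIST_L2,0,.01,.01).ravel();t=(c-dr[2:])@dr[:2]
    ends=[dr[2:]+dr[:2]*t.min(),dr[2:]+dr[:2]*t.max()]
    r=[plane(cam,*e,.075) for e in ends];mid=(r[0]+r[1])/2
    q=plane(cam,*((ends[0]+ends[1])/2),.075)
    print(ends,"len",np.linalg.norm(r[0]-r[1]),"mid err along/across",(mid-C)@d*1e3,(mid-C)@n*1e3, (q-C)@d*1e3)
    return ends
A=axis(a,300,360,90,85,ca);B=axis(b,100,245,110,65,cb)
A=sorted(A,key=lambda p:p[0]);B=sorted(B,key=lambda p:p[0])  # left = far(alu) in both
P=[]
for i in(0,1):
    p,e=tri([ray(ca,*A[i]),ray(cb,*B[i])]);P.append(p);print("end",p,np.array(e)*1e3)
v=P[1]-P[0];m=(P[0]+P[1])/2
print("len",np.linalg.norm(v),"tilt deg",np.degrees(np.arcsin(v[2]/np.linalg.norm(v))),"mid",m,"along/across",(m-C)@d*1e3,(m-C)@n*1e3,"yaw",np.degrees(np.arctan2(v[1],v[0])))
s,c=pickle.load(open("w9.pkl","rb"))
p=plane(c,491,152,.091,True);print("wrist near end",(p-C)@d*1e3,(p-C)@n*1e3)
E
```

```text
[array([306.82796281, 430.29123908]), array([377.49946284, 373.62288185])] len 0.14169150455446447 mid err along/across -2.3701074849240165 1.4360471281225473 -4.541188186704746
[array([112.8625188, 252.898089 ]), array([172.7617527 , 308.17454091])] len 0.19892680123434123 mid err along/across 10.697680227860937 -1.5651070642324754 16.793653351667448
end [0.654914   0.22644077 0.08438139] [0.28007181 0.28007181]
end [0.50025982 0.22480327 0.04678963] [0.31244227 0.31244227]
len 0.15916575576698536 tilt deg -13.661187686153436 mid [0.57758691 0.22562202 0.06558551] along/across 1.9732742589115628 4.102226835743132 yaw -179.39336919099355
wrist near end 66.57164640560184 7.5552571638845185
```

The side mask picked up the shaded blue saddle (length 159 mm, impossible), so that result is void. I redo it excluding blue.

```bash
python3 - <<'E'
from h import *
import pickle
C=np.array([.5798,.2296,.075]);yw=np.radians(176.6);d=np.array([np.cos(yw),np.sin(yw),0]);n=np.array([-d[1],d[0],0])
ca,cb=optics.get_calibration("scene"),optics.get_calibration("side");s,c=pickle.load(open("w9.pkl","rb"))
b=cv2.imread("pics/d9.png").astype(int);crop=b[225:345,85:205]
m=((crop.max(2)<45)&(crop[:,:,0]-crop[:,:,2]<14)).astype(np.uint8);m[90:]=0;m[:15,:]=0
m=cv2.morphologyEx(m,cv2.MORPH_OPEN,np.ones((3,3),np.uint8))
l,lab,st,_=cv2.connectedComponentsWithStats(m);i=1+np.argmax(st[1:,4]);m=(lab==i).astype(np.uint8)
cv2.imwrite("pics/m9.png",np.hstack([cv2.resize(m*255,(400,400)),cv2.resize(cv2.inRange(np.uint8(crop),(0,0,0),(255,255,255))*0+np.uint8(crop[:,:,0]),(400,400))]))
# projected ideal axis in the side view vs upper silhouette edges of the 40mm part
def proj(cam,X):
    x=cam["K"]@(np.array(cam["R"])@X+cam["t"]);return x[:2]/x[2]
# wrist: silhouette mid per row on plane z=.075
w=cv2.imread("pics/w9.png").astype(int)
for v in range(156,286,12):
    r=w[v,440:530];u=np.where((r.max(1)<85)&(r[:,0]-r[:,2]<15)&(np.arange(440,530)>455))[0]+440
    if len(u)>8:
        k=np.split(u,np.where(np.diff(u)>2)[0]+1);k=max(k,key=len)
        p=plane(c,(k[0]+k[-1])/2,v,.075,True);q=[plane(c,x,v,.075,True) for x in(k[0]-.5,k[-1]+.5)];print(v,k[0],k[-1],"along %.1f across %.1f width %.1f"%((p-C)@d*1e3,(p-C)@n*1e3,np.linalg.norm(q[0]-q[1])*1e3))
# side: perpendicular mid of silhouette at stations -55..+20 along
for st_ in(-60,-45,-30,-15,0,15,30,45,60):
    X=C+d*st_/1e3;p0=proj(cb,X);p1=proj(cb,X+d*.01);t=(p1-p0)/np.linalg.norm(p1-p0);nn=np.array([t[1],-t[0]])
    o=[]
    for k in np.arange(-16,16,.25):
        q=np.round(p0+nn*k-[85,225]).astype(int)
        if 0<=q[0]<120 and 0<=q[1]<120 and m[q[1],q[0]]:o.append(k)
    sc=np.linalg.norm(proj(cb,X+[0,0,.01])-p0)/10
    print(st_,"edges px",min(o,default=None),max(o,default=None),"px/mm",round(sc,2))
E
```

```text
156 473 506 along 62.2 across 1.1 width 34.3
168 472 505 along 51.4 across 1.3 width 34.4
180 471 504 along 40.6 across 1.4 width 34.6
192 466 508 along 29.8 across 0.8 width 44.0
204 465 506 along 18.7 across 1.2 width 43.2
216 464 505 along 7.6 across 1.0 width 43.5
228 456 503 along -3.7 across 4.8 width 49.6
240 461 502 along -15.2 across 1.2 width 44.1
252 459 500 along -26.9 across 1.7 width 44.4
264 458 498 along -38.9 across 1.5 width 43.8
276 457 496 along -51.1 across 1.2 width 43.2
-60 edges px -9.75 11.5 px/mm 0.49
-45 edges px -10.0 11.25 px/mm 0.49
-30 edges px -10.5 11.5 px/mm 0.49
-15 edges px -10.75 11.75 px/mm 0.5
0 edges px -11.0 11.75 px/mm 0.5
15 edges px -11.0 11.75 px/mm 0.5
30 edges px -10.0 11.5 px/mm 0.5
45 edges px -9.75 11.25 px/mm 0.5
60 edges px -8.5 10.25 px/mm 0.5
```

View pics/m9.png

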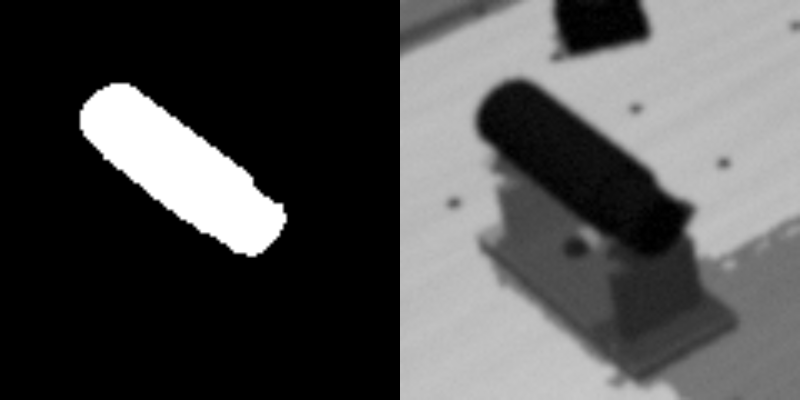

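```bash
python3 - <<'E'
from h import *
a=cv2.imread("pics/side0.png").astype(int);b=cv2.imread("pics/d9.png").astype(int)
for im in(a,b):
    m=(im[165:225,352:415].max(2)<45).astype(np.uint8);M=cv2.moments(m);print(M["m00"],M["m10"]/M["m00"],M["m01"]/M["m00"])
ctrl.close_job();print(ctrl.get_state()["time"])
E
```

```text
1040.0 27.05096153846154 33.041346153846156
840.0 30.201190476190476 30.132142857142856
the job is handed in; nothing more can be done
the job is handed in; nothing more can be done
```

The spacer from the orange rests now lies in the saddle cradle with its stepped end on the blue saddle, and the job is handed in. The run took about 15 s of the 46 s, and no verdict was reported.

- **Feeling:** I pinched the robot-side end, 53 mm from the middle, at 3 N. It measured 30.8 mm, while the 40 mm body measured 37.9 mm with the same fingers. So the robot-side end is the stepped one, which matched the camera view.
- **Placing:** I gripped the spacer at its middle, set it down until it pressed on the saddles with about 11 N, then let go and backed off.

**Last checks that passed:**
- In the wrist view the spacer is about 1–1.5 mm off across and about 1.5 mm off along the cradle.
- Its outline in the side view stays centred along the whole length, so the tilt is under about 1 degree.
- After backing off, the wrist force was about zero.

**Last checks that failed or disagreed:**
- My first side-view measurement gave a 159 mm long spacer tilted 13.7 degrees. It had picked up the shaded blue saddle, so I threw it out and redid it.
- The final before/after comparison of the grey-rest spacer does not settle whether it moved. The dark area in the window shifted by about 3 px, most likely because the first picture also included part of the orange-rest spacer. I handed in without repeating it.
- The later wrist pictures still show that spacer on its grey rests, and no contact with it was commanded or noticed.

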